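# Take the cutter head off the cheese cutter for washing

### The arm

A 6-joint arm with a two-finger parallel gripper is mounted at the origin on the work surface. World frame = base frame: x ahead of the robot, y to its left, z up, the work surface at z = 0. Lengths are in m, angles in rad, forces in N, time in s.
With the tool pointing down it reaches from about 0.375 to 0.975 m from the base axis. Payload 3.8 kg.
Tool frame: the origin (TCP) lies on the centre line of the jaws, within the pads' length; the fingertips stand 11 mm ahead of it and the grasp point (between the pads) lies 8 mm behind it (manip.finger_overhang is the z of the fingertips in the tool frame, in m); z points along the fingers, y is the line along which they close (so a half turn about z gives the same grasp; the last joint's range is limited). The gripper opens to 85 mm and grips with 20 to 120 N. Pads are 22 mm wide; open, the fingers measure 114 mm over their backs; the gripper's body (76 mm by 85 mm) begins 54 mm behind the grasp point. The pads swing forward as they close: fully open they stand 13 mm farther back than shut.
Start: joints at [-1.181, 0.264, 1.604, -0, 1.274, -0.037], TCP at [0.279, -0.614, 0.242] pointing down, gripper open.
Joint ranges: [-2.63, 2.63], [-0.94, 2.18], [0.31, 2.57], [-1.31, 4.45], [0, 2.66], [-2.55, 2.55]. Speed limits (rad/s): [2.57, 2.57, 3.14, 3.14, 3.14, 3.14].

### API

Orientations are given as [roll, pitch, yaw] about the fixed x, y, z axes, in that order (R = Rz(yaw) Ry(pitch) Rx(roll)).
In Python, from workcell import manip gives the robot as it stands. The module is installed in compiled form; this text tells all that it offers. Calls block until the motion is done:
- manip.movep(position, orientation): joint-space move of the TCP to a pose.
- manip.move_l(position, rot=None, vel=0.15): straight line of the TCP; rot=None keeps the orientation; vel is the mean speed in m/s.
- manip.movej(angles): joint-space move.
- manip.gripper_open() and manip.grab(force=None): open the fingers fully, or close them until they stop; force is the grip in N (None keeps the last).
- manip.wait(seconds).
- manip.solve_ik(position, orientation): joint angles nearest the present ones, or None.
- manip.state(): the state.
- manip.capture(name): name is "side" or "top"; returns a dict with "pixels" (400x640x3 uint8, red, green, blue), "depth" (400x640 float32, m along the optical axis (not along the pixel's ray), 0 where there is no reading), "fx", "fy", "cx", "cy" (pixels), "world_from_camera" (4x4, takes a point from camera to world coordinates). Camera axes: x right, y down, z forward; pixel columns grow to the right and rows downward; lengths in m; the calibration is good to about 2 mm. A picture is of the moment at which its call begins.
A pose or a line that the arm cannot do raises manip.MotionError and nothing moves.
- manip.job_done(): hands the job in; it is judged then, once.
The state is a dict: "clock": time; "q": joint angles; "dq": joint speeds; "effort": joint torques, N m; "eef_pos": TCP position; "orientation": TCP orientation; "wrist_force": force on the tool from outside, world axes, zero at the start; "torque": the same for the moment, N m; "finger_gap": finger opening in m; "grip_force": force on a finger pad.
Only numpy, scipy, OpenCV 4.12 (cv2) and the standard library are available. Lean on these libraries where they do the work, as an engineer would, in place of code of your own. Each camera call takes 0.05 s, during which the arm holds its last target. There are 200 camera calls.

### The job

Take the cutter head off the cheese cutter for washing: press the red release button right down, twist the head anticlockwise (seen from above), about a quarter turn or somewhat less, until you feel it meet its stop, and lift it straight off, never forcing the button, the lock or the stop. Set it down gently, upright, in the empty near compartment of the blue wash tub and let go; leave the rest of the table as it is.

Things in the scene. Friction and masses are not known exactly. Their poses are not given: they have to be found in the camera images.
- machine: White cutter base, fixed, 260 x 200 mm, its top deck 110 mm above the table; origin under its centre on the table, x along its length from the red button (robot side) to the mount, z up. More than 40 N from the gripper on the button or any other part of the cutter damages it; so does more than 45 N between head and cutter (pulling while hooked, leaning on the stop or sideways on the post).
- mount (a point): On the vertical axis of the mount, at deck height; x as the base's x, z up. An aluminium claw ring (outer radius 66 mm, 15 mm high) has two claws hooked over the head's lugs. The ring sits at an unmeasured angle: turned anticlockwise from locked, the head meets a rubber stop 58 to 88 degrees (1.01 to 1.54 rad) on, its lugs coming free only 5 degrees before it. The stop gives up to 4 degrees, rising from 0.25 to 1.2 N m, then is hard.
- post_top (a point): Top of the steel post on the mount's axis, inside the head's bore: 21 mm across, 16 mm above the deck. Round its foot a spring plate pushes the head up with 4 to 8 N (a little more than its weight): it drags under the claws while turning (under 0.35 N m) and rises 3 to 4 mm when free. Back-turning (clockwise) from the locked position is blocked.
- button_top (a point): Centre of the top of the red round release button, 24 mm across, on the deck, 120 mm from the mount's axis on the robot's side; 14 mm above the deck when out. It moves straight down 10 mm to a hard bottom against about 5 N of friction and stays where it is left (no spring). It carries the pin that locks the head against turning; the pin is clear when the button is fully home.
- button (a joint): Travel of the release button in m: 0 out (locked), 0.010 fully pressed.
- head_grip (a point): Centre of the black grip bar of the loose cutter head, on the head's axis: bar 60 mm long, 22 mm wide, 34 mm high. The point is 48 mm above the head's underside, 18 mm above the white top under the bar, 17 mm below the bar's top (head 64 mm high in all). Its x axis runs along the bar and through the lugs, z up; x of head and cutter agree when locked.
- head_base (a point): Centre of the underside of the cutter head (0.26 to 0.38 kg): steel hub 87 mm across, 30 mm high with its white top, two steel lugs on opposite sides (110 mm over the lugs, each 18 mm wide, 8 mm high), and below a bore 24 mm wide, 20 mm deep. It starts locked, its underside on the deck or up to 1 mm above, and must rise over 16 mm to come off the post.
- tub_near (a point): Centre of the inner floor of the empty near compartment of the blue wash tub (fixed, 300 x 190 mm, 45 mm high, walls and floor 4 mm, one wall across its middle). The compartment is 144 mm (x) by 182 mm (y), z up; x points to the far compartment, which holds the pusher. Dropping or pushing the head into the tub with more than 60 N damages it.
- bin_near (a point): The same point of the grey bin, of the same shape as the blue tub, on the other side of the cutter, with clean spare discs in its far compartment. Not to be used.
- pusher_mid (a point): white plastic pusher, loose, standing in the far compartment of the blue tub: foot 70 mm across, 70 mm high; point half-way up. Leave it alone.
- cheese_mid (a point): large block of yellow cheese, 110 x 190 x 100 mm, at the back of the table; point in the middle of its face towards the robot. Leave it alone.
- slab_mid (a point): slab of yellow cheese, 100 x 170 x 35 mm, lying loose on the large block; point in the middle of its face towards the robot. Leave it alone.
- spray_mid (a point): clear bottle with a red cap, 70 mm across, 170 mm high, standing at the back; point half-way up. Leave it alone.
- bowl_mid (a point): steel bowl, 120 mm across, 50 mm high, at the back; point on its rim, towards the robot. Leave it alone.
- brush_grip (a point): green-handled cleaning brush, 150 mm long, lying flat in front of the robot; point on its handle. Leave it alone.
- wedge_mid (a point): small bar of yellow cheese, 80 x 50 x 40 mm, lying near the robot's left; point at its centre. Leave it alone.
Not all that is in view belongs to the job. Leave any turquoise or yellow look-alike of the part that bears head_grip alone.

How it is judged:
On the way, in this order (a step that is already met when the one before it is completed fails the run):
1. the release button is pressed fully home (value of joint button above 0.0085 m), for 0.2 s.
2. the head is twisted at least 49 degrees from its locked position while still seated on the mount (angle between the x axis of head_grip and the x axis of mount, either way round above 0.85 rad and z of head_grip in the frame of mount below 0.06 m and horizontal distance between head_grip and mount below 0.006 m), for 0.1 s.
3. the head is lifted clear of the mount (z of head_grip in the frame of mount above 0.072 m), for 0.1 s.
At the end, for the whole second after the job is handed in: The head stands upright (within 0.1 rad) on the floor of the blue tub's near compartment, its axis within 40 mm (x) and 55 mm (y) of the compartment's centre, at rest and released; the button is still down (past 8.5 mm) (x of head_grip in the frame of tub_near between -0.04 and 0.04 m and y of head_grip in the frame of tub_near between -0.055 and 0.055 m and z of head_grip in the frame of tub_near below 0.053 m and angle between head_grip's own z axis and vertical below 0.1 rad and linear speed of head below 0.02 m/s and contact force between head and the fingers below 0.1 N and value of joint button above 0.0085 m); the robot touches nothing.
It fails at once if the gripper or arm pushes on the cutter or its button with more than 40 N (contact force between any of the fingers, the arm and machine above 40 N).
It fails at once if the head is forced against the cutter (claws, pin, stop, post or deck) with more than 45 N (contact force between head and machine above 45 N).
It fails at once if the head is dropped or pushed into the tub with more than 60 N (contact force between head and tub above 60 N).
It fails at once if another thing on the table is moved by more than 30 mm (distance of any of pusher_mid, cheese_mid, slab_mid, spray_mid, bowl_mid, brush_grip, wedge_mid from where it was at the start of the episode above 0.03 m).
It also fails if it takes over 69 s, if anything falls off the work surface, if the arm or the gripper's body presses on something with over 40 N, if the wrist force passes 120 N, or if a joint passes its speed limit or range.

## Working session

There is one attempt and no reset: what is moved stays moved. The work goes in short steps, each a Python script; the robot and the scene stay as the last script left them, time stands still between calls to the robot, and variables do not carry over. Pictures are saved under pics/ and viewed, at most 10 in all, crops included, and the job is handed in when it is done.

```bash
mkdir -p pics; cat > h.py <<'E'
import numpy as np, cv2
from workcell import manip
def cap(n,f):
    c=manip.capture(n); np.savez(f'{f}.npz',**{k:np.asarray(v) for k,v in c.items()})
    cv2.imwrite(f'pics/{f}.png',c['pixels'][:,:,::-1]); return c
def world(c):
    d=np.asarray(c['depth'],float); v,u=np.mgrid[:d.shape[0],:d.shape[1]]
    P=np.stack([(u-c['cx'])/c['fx']*d,(v-c['cy'])/c['fy']*d,d,np.ones_like(d)],-1)
    W=(P@np.asarray(c['world_from_camera']).T)[...,:3]; W[d==0]=np.nan; return W
E
python3 - <<'E'
from h import *
for n in('side','top'):
    c=cap(n,n+'0'); print(n,c['fx'],np.round(c['world_from_camera'],3).tolist())
s=manip.state(); print(s['clock'],s['eef_pos'],s['orientation'],manip.finger_overhang)
E
```

```text
side 510.5414557996563 [[-0.927, -0.178, 0.33, -0.003], [-0.375, 0.48, -0.793, 1.182], [-0.018, -0.859, -0.512, 0.886], [0.0, 0.0, 0.0, 1.0]]
top 440.0490550304934 [[-0.003, -0.997, 0.08, 0.386], [-1.0, 0.003, -0.006, -0.008], [0.006, -0.08, -0.997, 1.479], [0.0, 0.0, 0.0, 1.0]]
0.1 [ 0.27915682 -0.61385286  0.24106658] [-3.13952522e+00 -5.63603082e-05  4.26796309e-01] 0.011
```

View pics/top0.png

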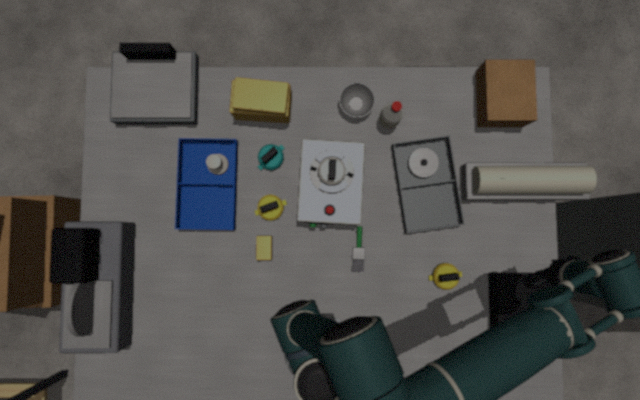

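View pics/side0.png

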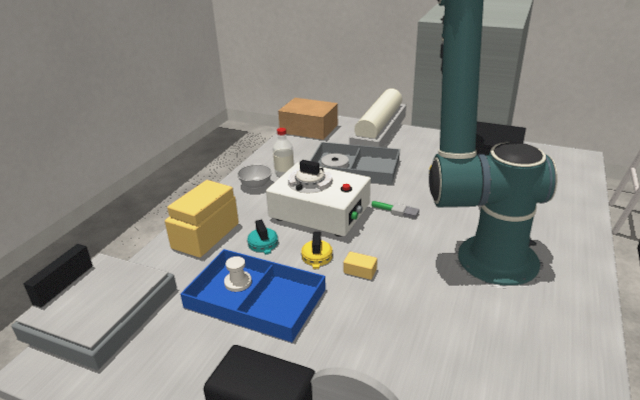

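In the top view there are four head-like parts: one on the white cutter at (331,172), a turquoise one at (270,157), and yellow ones at (270,208) and (447,277). The one with the white top, seated in the claw ring on the cutter, is the job. The red button is at (330,210) and the near compartment of the blue tub at about (207,208). I'll confirm this in an enlarged crop and measure.

```bash
python3 - <<'E'
from h import *
c=dict(np.load('top0.npz')); W=world(c); px=c['pixels'].astype(int)
a=px[125:245,165:385][:,:,::-1].astype(np.uint8); cv2.imwrite('pics/crop.png',cv2.resize(a,None,fx=3.6,fy=3.6,interpolation=cv2.INTER_CUBIC))
def roi(r0,r1,c0,c1):
    m=np.zeros(px.shape[:2],bool); m[r0:r1,c0:c1]=1; return m
Z=W[...,2]
R,G,B=px[...,0],px[...,1],px[...,2]
m=roi(200,220,318,342)&(R>110)&(G<70); p=W[m]; print('button',m.sum(),np.nanmedian(p,0))
m=roi(155,190,315,348)&(Z>.155)&(R<90); p=W[m]; print('bar',m.sum(),np.nanmean(p,0),np.nanmax(p[:,2]), (p.min(0)+p.max(0))/2)
q=p[:,:2]-p[:,:2].mean(0); w,v=np.linalg.eigh(q.T@q); print('bar ax',v[:,1],np.degrees(np.arctan2(v[1,1],v[0,1])))
m=roi(130,235,290,372)&(abs(Z-.11)<.006); p=W[m]; r=cv2.minAreaRect(p[:,:2].astype(np.float32)); print('deck',r,np.median(p[:,2]))
m=roi(130,240,170,245)&(B>70)&(R<60)&(abs(Z-.045)<.006); r=cv2.minAreaRect(W[m][:,:2].astype(np.float32)); print('tub rim',r,cv2.boxPoints(r))
m=roi(192,226,184,232)&(abs(Z)<.02); print('floor',np.nanmedian(W[m],0))
E
```

```text
button 25 [ 0.4565788  -0.03494394  0.1254862 ]
bar 144 [ 0.57388769 -0.0427227   0.1749634 ] 0.18150828477778624 [ 0.57456249 -0.04192773  0.16911102]
bar ax [-0.9977958   0.06635916] 176.19510394114948
deck ((0.5453683137893677, -0.04037421941757202), (0.19967056810855865, 0.25987526774406433), 86.48846435546875) 0.11051714796587286
tub rim ((0.5459938645362854, 0.3676254153251648), (0.1898883879184723, 0.29820629954338074), 88.93000793457031) [[0.39514375 0.2754821 ]
 [0.69329804 0.26991346]
 [0.696844   0.45976874]
 [0.3986897  0.46533737]]
floor [0.46458536 0.36960275 0.00434059]
```

View pics/crop.png

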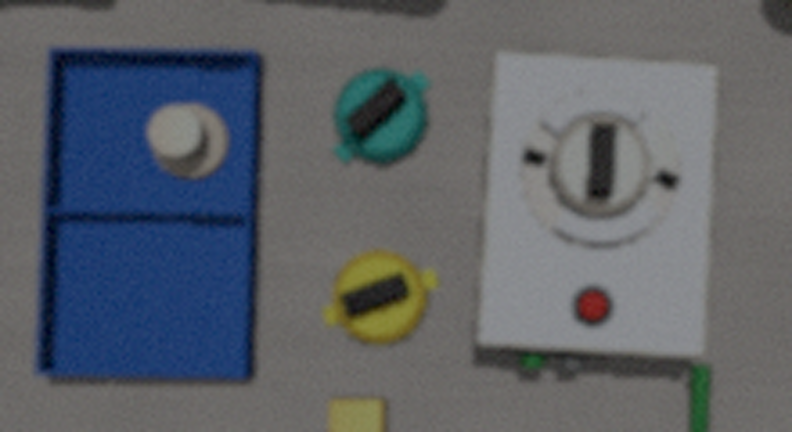

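The crop confirms it: the white-topped head with its black bar at (600,162) sits in the claw ring, and the red button at (592,305) is in line with it. The sizes (200 x 260 deck, 190 x 298 tub) and the heights match. Next I'll press the button.

```bash
python3 - <<'E'
from h import *
a=-0.0615
for y in (a,a+np.pi/2,a+1.6,a-np.pi):
    q=manip.solve_ik([.575,-.0422,.1575],[np.pi,0,y]); print(y,None if q is None else np.round(q,2))
bx,by=.4566,-.035
manip.grab(60)
manip.movep([bx,by,.19],[np.pi,0,a]); 
s=manip.state(); f0=s['wrist_force']; print(s['clock'],s['eef_pos'],f0,s['torque'])
manip.move_l([bx,by,.1375],vel=.08)
z=.1375
while z>.121:
    z-=.0007; manip.move_l([bx,by,z],vel=.02)
    s=manip.state(); f=(s['wrist_force']-f0)[2]; print(round(z,4),round(s['eef_pos'][2],4),round(f,1),round(s['clock'],2))
    if f>14: break
manip.wait(.3); s=manip.state(); print((s['wrist_force']-f0), s['eef_pos'])
E
```

```text
-0.0615 [-0.12  0.15  1.91 -0.    1.09  1.52]
1.5092963267948964 [-0.12  0.15  1.91 -0.    1.09 -0.05]
1.5385 [-0.12  0.15  1.91 -0.    1.09 -0.08]
-3.2030926535897932 [-0.12  0.15  1.91  0.    1.09 -1.63]
3.0417 [ 0.45698994 -0.03555931  0.1902603 ] [-0.75743462 -0.28639847  0.94006155] [1.05293227e-02 8.71830875e-06 5.21552210e-02]
0.1368 0.1373 -0.9 4.1
0.1361 0.1362 -0.9 4.35
0.1354 0.1353 -1.5 4.6
0.1347 0.1349 0.6 4.85
0.134 0.1343 3.1 5.1
0.1333 0.1334 3.9 5.35
0.1326 0.1326 3.3 5.6
0.1319 0.1319 2.7 5.85
0.1312 0.1312 3.1 6.1
0.1305 0.1305 1.6 6.35
0.1298 0.1298 2.8 6.6
0.1291 0.1291 2.7 6.85
0.1284 0.1284 2.4 7.1
0.1277 0.1277 3.1 7.35
0.127 0.127 2.8 7.6
0.1263 0.1263 3.0 7.85
0.1256 0.1256 2.9 8.1
0.1249 0.1249 3.7 8.35
0.1242 0.1248 8.5 8.6
0.1235 0.1247 12.7 8.85
0.1228 0.1246 17.0 9.1
[-4.45172516  1.6966875  16.01282845] [ 0.45670209 -0.03501505  0.12459143]
```

```bash
python3 - <<'E'
from h import *
a=-0.0635; R=[np.pi,0,a]; x,y=.575,-.0422
p=manip.state()['eef_pos']; manip.move_l([.4566,-.035,.20],vel=.12)
manip.gripper_open()
manip.movep([x,y,.20],R)
c=manip.capture('side'); cv2.imwrite('pics/pre.png',cv2.resize(c['pixels'][110:250,230:410,::-1],None,fx=4,fy=4,interpolation=cv2.INTER_CUBIC))
manip.move_l([x,y,.1575],vel=.08); manip.wait(.2)
s=manip.state(); f0,t0=s['wrist_force'],s['torque']; print(s['clock'],f0,t0)
manip.grab(25); manip.wait(.2)
s=manip.state(); print(s['clock'],s['wrist_force']-f0,s['torque']-t0,s['finger_gap'],s['grip_force'],s['eef_pos'])
np.savez('f0.npz',f0=f0,t0=t0)
E
```

```text
12.45 [-0.27807199 -0.0223713  -0.18357242] [-0.06024243 -0.027571   -0.0318703 ]
13.25 [-0.31760972  1.36115152  2.56598064] [ 0.16174032  0.18036943 -0.028926  ] 0.022041221141475862 30.942394137382507 [ 0.57505858 -0.04208922  0.15773148]
```

View pics/pre.png

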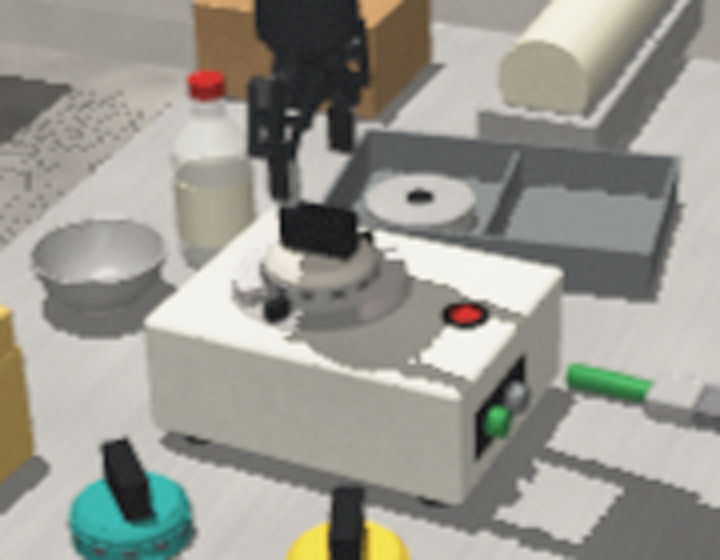

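The side view shows the open fingers over the black bar at (318,230) and the button down at (465,315). The grip is good at 22 mm with low side force. Now I'll twist it, watching force and torque.

```bash
python3 - <<'E'
from h import *
d=np.load('f0.npz'); f0,t0=d['f0'],d['t0']
manip.grab(70); a=-0.0635; p=np.array([.575,-.0422,.1575]); deg=0; T=[]; why='end'
while deg<94:
    deg+=2 if deg<48 else 1
    manip.movep(p,[np.pi,0,a+np.radians(deg)])
    s=manip.state(); f=s['wrist_force']-f0; t=-(s['torque']-t0)[2]; T.append(t)
    if deg%6==0 or deg>50: print(deg,np.round(f,1),round(t,2),np.round((p-[.575,-.0422,.1575])*1e3,1),round(s['clock'],2))
    if np.hypot(*f[:2])>1: p[:2]+=np.clip(.00005*f[:2],-.0006,.0006)
    if np.hypot(*f[:2])>15 or abs(f[2])>18: why='force';break
    if t>.75 or (deg>52 and t>np.median(T[:-3][-15:])+.35): why='stop';break
print(why,deg,np.round(f,1),t,np.round(T,2))
np.savez('tw.npz',p=p,deg=deg)
E
```

```text
6 [-0.1 -0.3  2.8] -0.02 [-0.1  0.1  0. ] 14.22
12 [-0.4  0.8  3.5] -0.11 [-0.2  0.1  0. ] 14.97
18 [-0.7 -0.2  3. ] -0.02 [-0.2  0.1  0. ] 15.72
24 [-1.   0.3  3.1] -0.07 [-0.2  0.1  0. ] 16.47
30 [-0.6 -0.5  4. ] -0.01 [-0.2  0.1  0. ] 17.22
36 [-0.6  0.2  4.3] -0.13 [-0.3  0.1  0. ] 17.97
42 [-0.8 -0.7  3.3] -0.06 [-0.3  0.1  0. ] 18.72
48 [0.1 0.8 3.7] -0.05 [-0.3  0.1  0. ] 19.47
51 [0.3 0.8 3.8] 0.01 [-0.2  0.1  0. ] 20.22
52 [-0.2  0.9  3.1] -0.04 [-0.2  0.1  0. ] 20.47
53 [-0.2  1.2  4. ] -0.04 [-0.2  0.1  0. ] 20.72
54 [-0.6  2.   3.8] -0.11 [-0.2  0.2  0. ] 20.97
55 [0.2 0.7 3.5] -0.08 [-0.3  0.3  0. ] 21.22
56 [0.  1.1 2.9] -0.05 [-0.3  0.3  0. ] 21.47
57 [-0.1  0.6  3.1] -0.02 [-0.3  0.3  0. ] 21.72
58 [1.1 0.5 3.2] -0.03 [-0.3  0.3  0. ] 21.97
59 [0.3 0.4 2.8] -0.05 [-0.2  0.4  0. ] 22.22
60 [0.  1.4 3.3] -0.03 [-0.2  0.4  0. ] 22.47
61 [-0.3  0.   3.1] -0.04 [-0.2  0.4  0. ] 22.72
62 [-0.4  0.1  3.1] -0.05 [-0.2  0.4  0. ] 22.97
63 [0.5 1.2 3.4] -0.06 [-0.2  0.4  0. ] 23.22
64 [0.3 1.  3. ] -0.06 [-0.2  0.5  0. ] 23.47
65 [0.5 0.2 3.3] -0.04 [-0.2  0.5  0. ] 23.72
66 [-1.7  0.3  3.4] -0.04 [-0.2  0.5  0. ] 23.97
67 [-1.1 -0.3  4.1] -0.03 [-0.2  0.6  0. ] 24.22
68 [0.5 0.4 3.1] -0.04 [-0.3  0.5  0. ] 24.47
69 [0.5 0.2 3.5] 0.01 [-0.3  0.5  0. ] 24.72
70 [-2.1  1.1  4.5] 0.2 [-0.3  0.5  0. ] 24.97
71 [-2.3  0.7  5.2] 0.39 [-0.4  0.6  0. ] 25.22
stop 71 [-2.3  0.7  5.2] 0.3886939238163822 [-0.01 -0.06 -0.02 -0.08 -0.03 -0.11 -0.06 -0.11 -0.02 -0.07 -0.07 -0.07
 -0.05 -0.04 -0.01 -0.08 -0.07 -0.13 -0.03 -0.04 -0.06 -0.04 -0.03 -0.05
 -0.04 -0.05  0.01 -0.04 -0.04 -0.11 -0.08 -0.05 -0.02 -0.03 -0.05 -0.03
 -0.04 -0.05 -0.06 -0.06 -0.04 -0.04 -0.03 -0.04  0.01  0.2   0.39]
```

The torque rises from 69.5° and is 0.39 N m at 71°, with almost no drag before that. This is the stop. I'll back off a little and lift while watching the pull.

```bash
python3 - <<'E'
from h import *
d=np.load('f0.npz'); f0,t0=d['f0'],d['t0']; w=np.load('tw.npz'); p=w['p'].copy(); a=-0.0635
R=[np.pi,0,a+np.radians(68.5)]
manip.movep(p,R); manip.wait(.15); c=cap('top','tw'); 
W=world(c); m=np.zeros(W.shape[:2],bool)
z0=p[2]; ok=True
while p[2]<z0+.022:
    p[2]+=.0012; manip.move_l(p,vel=.02); s=manip.state(); f=s['wrist_force']-f0
    print(round((p[2]-z0)*1e3,1),np.round(f,1),round(s['clock'],2))
    if f[2]<-11 or np.hypot(*f[:2])>14: ok=False;break
if ok:
    p[2]=.25; manip.move_l(p,vel=.1); manip.wait(.1)
s=manip.state(); print(ok,s['clock'],s['wrist_force']-f0,s['finger_gap'],s['grip_force'],s['eef_pos'])
c=cap('side','lift'); cv2.imwrite('pics/lc.png',cv2.resize(c['pixels'][60:280,180:420,::-1],None,fx=2.5,fy=2.5,interpolation=cv2.INTER_CUBIC))
E
```

```text
1.2 [-2.1  0.5  1.9] 25.92
2.4 [-2.3  2.   1.3] 26.17
3.6 [-0.5  1.9  0.8] 26.42
4.8 [-0.   0.1 -3.3] 26.67
6.0 [ 0.  -0.2 -3.6] 26.92
7.2 [ 0.2  0.8 -4. ] 27.17
8.4 [ 0.6  0.2 -3.3] 27.42
9.6 [-0.6 -0.7 -2.5] 27.67
10.8 [ 0.1 -0.3 -4.1] 27.92
12.0 [-0.  -0.5 -4.1] 28.17
13.2 [-0.3  1.2 -2.6] 28.42
14.4 [-0.3  0.9 -4.4] 28.67
15.6 [ 0.6 -0.1 -3.4] 28.92
16.8 [ 0.5  0.9 -4.2] 29.17
18.0 [ 0.2  1.7 -4.1] 29.42
19.2 [ 0.2  1.  -3.8] 29.67
20.4 [ 0.7  0.2 -4.1] 29.92
21.6 [ 0.5  0.2 -3.5] 30.17
22.8 [-0.2  0.2 -3.4] 30.42
True 31.3667 [ 0.80325133  0.18094009 -3.85396252] 0.020792802279309637 70.58999419212341 [ 0.57368479 -0.04148692  0.24866602]
```

View pics/lc.png

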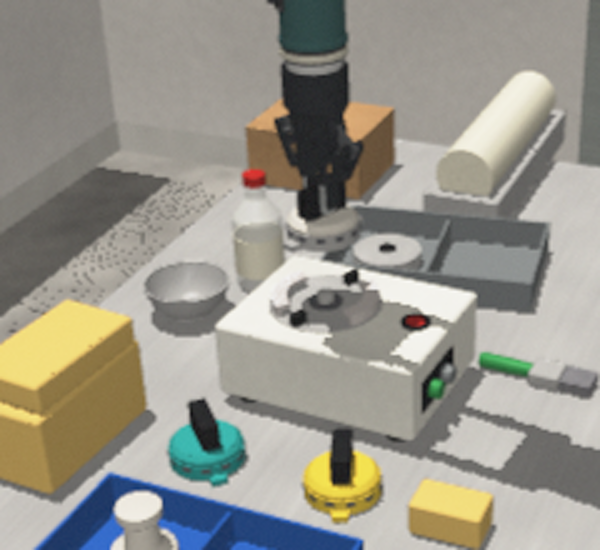

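The head hangs upright in the gripper at (322,225), clear of the cutter, and its weight reads 3.8 N. I'll carry it to the tub.

```bash
python3 - <<'E'
from h import *
R=[np.pi,0,-0.0635+np.radians(68.5)]; p=np.array([.472,.369,.22])
manip.move_l(p,rot=R,vel=.2); manip.wait(.2); f0=manip.state()['wrist_force']
p[2]=.062; manip.move_l(p,vel=.1)
while p[2]>.044:
    p[2]-=.001; manip.move_l(p,vel=.02); s=manip.state(); f=s['wrist_force']-f0
    if f[2]>4: break
print(p[2],s['eef_pos'],f,s['clock'])
manip.grab(20); manip.wait(.1); print((manip.state()['wrist_force']-f0))
manip.gripper_open(); manip.wait(.2)
p[2]=.2; manip.move_l(p,vel=.12)
manip.move_l([.40,.12,.28],vel=.25)
c=cap('top','end'); cv2.imwrite('pics/ec.png',cv2.resize(c['pixels'][125:245,165:385,::-1],None,fx=3.6,fy=3.6,interpolation=cv2.INTER_CUBIC))
W=world(c); Z=W[...,2]; px=c['pixels']
m=np.zeros(Z.shape,bool); m[188:228,182:234]=1
q=W[m&(Z>.055)]; print(len(q),q.mean(0),q[:,2].max()); q=W[m&(abs(Z-.034)<.005)&(px[...,0]>90)]; print(len(q),q.mean(0))
print(manip.state()['clock'])
E
```

```text
0.04999999999999999 [0.47212086 0.36916347 0.0509716 ] [-3.4552609  -1.94053916  8.31543822] 38.625
[-4.38175521 -2.41408885  9.54762445]
399 [0.43276399 0.23449933 0.45359902] 0.662635999687287
283 [0.4733637  0.36297695 0.03400515]
42.4667
```

View pics/ec.png

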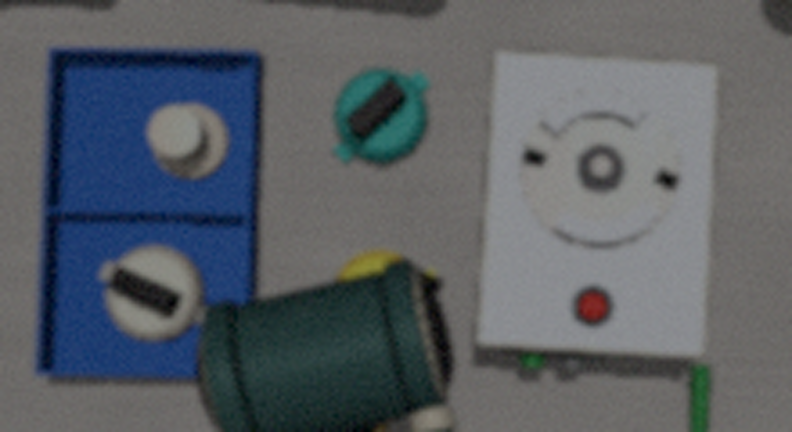

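The head stands upright in the near compartment at (153,292), with its white top at z 0.034 as it should be. The arm is clear and the button is still down.

```bash
python3 -c "
from workcell import manip
print(manip.job_done())"
```

```text
the job is handed in; nothing more can be done
None
```

The job is handed in: I pressed the button home, turned the head to its stop at about 70°, lifted it off and set it upright in the blue tub's near compartment; no verdict came back, but the last picture showed it standing there with the button still down.

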